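# Snap the battery cover onto the square logger

## Robot

A 6-joint arm with a two-finger parallel gripper is mounted at the origin on a cart in front of the work surface, level with it; the furniture and walls round the work are solid. World frame = base frame: x ahead of the robot, y to its left, z up, the work surface at z = 0. Lengths are in m, angles in rad, forces in N, time in s.
With the tool pointing down it reaches from about 0.225 to 0.875 m from the base axis. Payload 3.4 kg.
Tool frame: the origin (TCP) lies at the very end of the fingers, on their centre line; the grasp point (between the pads) lies behind it (manip.grasp_offset is the z of the grasp point in the tool frame, in m); z points along the fingers, y is the line along which they close (so a half turn about z gives the same grasp; the last joint's range is limited). The gripper opens to 85 mm and grips with 20 to 120 N. Pads are 22 mm wide; open, the fingers measure 114 mm over their backs; the gripper's body (76 mm by 85 mm) begins 54 mm behind the grasp point. The pads swing forward as they close: fully open they stand 13 mm farther back than shut.
Start: joints at [-1.43, 0.276, 1.505, -0, 1.361, -0.121], TCP at [0.149, -0.555, 0.231] pointing down, gripper open.
Joint ranges: [-2.89, 2.89], [-0.75, 2.08], [0.22, 2.7], [-1.18, 4.32], [0.11, 2.71], [-2.7, 2.7]. Speed limits (rad/s): [2.57, 2.57, 3.14, 3.14, 3.14, 3.14].

## Interface

Orientations are given as a unit quaternion [w, x, y, z].
In Python, from rig import manip gives the robot as it stands.
- The arm moves only by the shell command python3 -m pendant 'ROWS' [FORCE]. ROWS is JSON, a list of rows, each an object of numbers: "dx", "dy", "dz": the shift along the tool's x, y, z in m; "rx", "ry", "rz": the turn, a rotation vector about the tool's x, y, z in degrees; "hand": the finger opening in m, from 0 to 0.0854. In form: [{"dx": .., "dy": .., "dz": .., "rx": .., "ry": .., "rz": .., "hand": ..}, ...]. A call has 1 to 12 rows; each row shifts and turns the commanded pose from where the row before left it, along the tool's axes as they then stand; what a row does not reach is not made up. A row lasts 1/12 s, in which the tool goes at most 41.7 mm and 7.16 degrees, less where a joint would pass 70% of its speed; a pose out of reach is approached as far as the arm can. A call is refused whole if a number of a shift passes 0.0417 or a number of a turn 7.16, either way. A call with a gripper value outside its range is refused whole. The fingers move at their own pace and stop on an object; FORCE is the grip in N (left out, the last holds). Time passes only in rows, so rows that do not move let the fingers close. It gives the time, the measured TCP pose, the force, the opening and the grip force at its end, in the units of the state.
- manip.get_state(): the state, without advancing time (a new reading comes with each control period).
- manip.get_image(name): name is "side" or "top" or "wrist"; returns a dict with "frame" (420x560x3 uint8, red, green, blue), "fx", "fy", "cx", "cy" (pixels), "position" and "attitude" of the camera in the world; the wrist camera has in their place "mount" (4x4, takes a point from camera to tool coordinates, whose origin is the TCP and whose axes are the flange's). Camera axes: x right, y up, looking along -z (the intrinsics and any distortion apply to the point x, -y, -z); pixel columns grow to the right and rows downward; lengths in m; the calibration is good to about 2 mm. A picture is of the moment at which its call begins: read the wrist's pose just before it. There is no depth.
- manip.sign_off(): hands the job in; it is judged then, once.
The state is a dict: "clock": time; "qpos": joint angles; "qd": joint speeds; "effort": joint torques, N m; "position": TCP position; "ee_rot": TCP orientation; "contact_force": force on the tool from outside, world axes, zero at the start; "moment": the same for the moment, N m; "width": finger opening in m; "gripper_force": force on a finger pad.
Only numpy, scipy, OpenCV 4.12 (cv2) and the standard library are available. Lean on these libraries where they do the work, as an engineer would, in place of code of your own. Each camera call takes 0.05 s, during which the arm holds its last target. There are 200 camera calls.

## Task

Two temperature loggers lie on the bench with their battery covers resting loose on top. Press the cover of the square logger on, corner by corner, until all four clips have clicked home and the cover sits down flush all round. Leave the cover of the long narrow logger loose as it is; its battery is still missing.

Things in the scene. Friction and masses are not known exactly. Their poses are not given: they have to be found in the camera images.
- housing_square: square grey plastic logger housing 110 x 110 mm, rim 50 mm high with notches 4 mm deep at its corners, open battery bay up; it does not slide. Origin: centre of its underside, z up, x and y along its sides. Each of its four clips gives way at about 4 to 6 N, half way down, and then keeps the cover's corner down; the corner stops on the rim: 15 N on each mark is plenty. Meanwhile the cover tilts.
- cover_square: loose white plastic plate 106 x 106 x 3 mm on the square logger. Origin: centre of its underside, z up, x and y along its sides. A clip leg lies under each flat round grey 16 mm mark on its top, at x, y = +-38 mm. Underside: at the start 60 mm above the bench (resting level on the sprung clips, 9.6 mm above the rim), home 50 mm (on the rim; plate top 53 mm).
- housing_oblong: the other logger's housing, the same grey plastic but long and narrow: 76 x 156 mm (its x and y), 50 mm high; it does not slide. Origin: centre of its underside.
- cover_oblong: loose white cover on the long narrow logger, 72 x 152 mm, 3 mm thick, underside 9.6 mm above the rim; to be left loose. Origin: centre of the plate's underside.
There are look-alikes about, which are no part of the job. What is shaped like the cover_square but brown or red is not meant.

How it is judged:
By the outcome, as a careful person would: the job done as asked, in the order asked, and still so for the second after the job is handed in, with the robot touching nothing.
It also fails if it takes over 54 s, if anything falls off the work surface, if the arm or the gripper's body presses on something with over 40 N, if the wrist force passes 120 N, or if a joint passes its speed limit or range.

## Working session

There is one attempt and no reset: what is moved stays moved. The work goes in short steps, Python scripts to look and compute and a shell command to move; the robot and the scene stay as the last step left them, time stands still between calls to the robot, and variables do not carry over. Pictures are saved under pics/ and viewed, at most 10 in all, crops included, and the job is handed in when it is done.

```bash
mkdir -p pics; python3 - <<'E'
from rig import manip
import cv2
s=manip.get_state()
print({k:s[k] for k in('clock','position','ee_rot','contact_force','width')},manip.grasp_offset)
for n in('top','side'):
    d=manip.get_image(n); print(n,{k:v for k,v in d.items() if k!='frame'})
    cv2.imwrite(f'pics/{n}0.png',d['frame'][:,:,::-1])
E
```

```text
{'clock': 0.0, 'position': array([ 0.14875484, -0.55487545,  0.23043419]), 'ee_rot': array([-9.12482568e-04,  9.91441855e-01,  1.30545835e-01, -1.02044614e-05]), 'contact_force': array([ 0.15774847, -0.07221443,  0.11288868]), 'width': 0.08549770720999506} -0.0187
top {'fx': 404.89840000001567, 'fy': 404.89840000001567, 'cx': 279.01059211855926, 'cy': 212.00778475732355, 'position': array([4.53995163e-01, 1.83003835e-04, 9.61613824e-01]), 'attitude': array([-0.69719132, -0.07265486,  0.07093601,  0.7096574 ])}
side {'fx': 491.7708036698287, 'fy': 491.7708036698287, 'cx': 273.719156777583, 'cy': 210.644138890649, 'position': array([0.1565003 , 0.72764995, 0.87242896]), 'attitude': array([-0.2433371 , -0.11430764,  0.38143468,  0.88443677])}
```

View pics/top0.png

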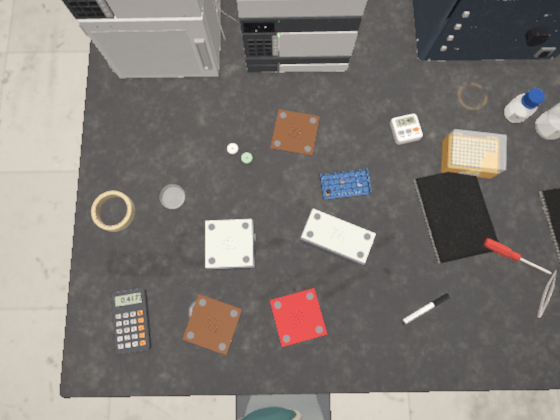

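View pics/side0.png

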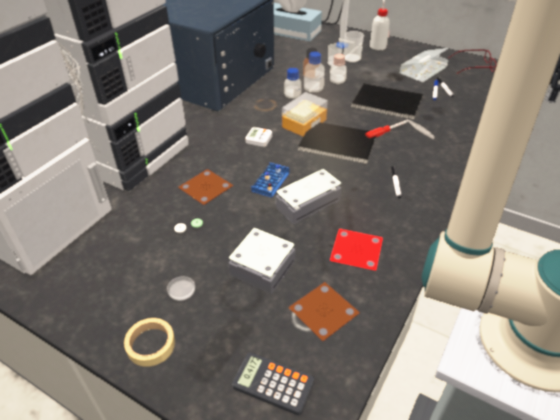

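Top view: the white square cover is at about (230,243) and the white oblong at (338,236). Brown and red look-alikes lie flat around them. In the side view the square cover is at (262,253) and the oblong at (309,190). Next I'll triangulate the corner marks.

```bash
cat > h.py <<'E'
import numpy as np, cv2
from scipy.spatial.transform import Rotation as R
def rot(q): return R.from_quat([q[1],q[2],q[3],q[0]])
def ray(d,uv):
    v=np.array([(uv[0]-d['cx'])/d['fx'],-(uv[1]-d['cy'])/d['fy'],-1.]); v=rot(d['attitude']).apply(v)
    return d['position'],v/np.linalg.norm(v)
def onz(d,uv,z):
    p,v=ray(d,uv); return p+v*(z-p[2])/v[2]
def tri(a,ua,b,ub):
    p,v=ray(a,ua);q,w=ray(b,ub)
    s=np.linalg.lstsq(np.c_[v,-w],q-p,rcond=None)[0]
    x,y=p+s[0]*v,q+s[1]*w
    return (x+y)/2,np.linalg.norm(x-y)
def marks(d,seed,lo=170,r=45):
    f=d['frame'].astype(int); w=((f.min(2)>lo)&(f.max(2)-f.min(2)<40)).astype(np.uint8)
    n,l,st,c=cv2.connectedComponentsWithStats(w)
    y,x=seed; win=l[y-6:y+7,x-6:x+7]; k=np.bincount(win[win>0]).argmax()
    pts=np.argwhere(l==k)[:,::-1].astype(np.int32); h=cv2.convexHull(pts)
    m=np.zeros(w.shape,np.uint8); cv2.fillConvexPoly(m,h,1); 
    g=f.mean(2); hole=(m>0)&(g<lo-15)
    hole=hole.astype(np.uint8)
    n,l2,st2,c2=cv2.connectedComponentsWithStats(hole)
    i=[j for j in range(1,n) if st2[j,4]>=25]
    return cv2.minAreaRect(h),[(c2[j].round(1).tolist(),int(st2[j,4])) for j in i]
E
python3 - <<'E'
from rig import manip
from h import *
T=manip.get_image('top');S=manip.get_image('side')
for nm,a,b in(('sq',(250,240),(262,270)),('ob',(240,320),(195,310))):
    for d,s in((T,a),(S,b)):
        print(nm,*marks(d,s),sep='\n ')
for uv in((230,243),): print(onz(T,uv,.063))
E
```

```text
sq
 ((228.5, 243.0), (48.0, 47.0), 90.0)
 []
sq
 ((261.1170349121094, 250.74632263183594), (53.08070755004883, 40.928016662597656), 24.77513885498047)
 []
ob
 ((338.3276062011719, 235.43104553222656), (69.26435852050781, 32.12529373168945), 21.801406860351562)
 []
ob
 ((309.26708984375, 188.61090087890625), (25.323087692260742, 61.17955017089844), 64.53665161132812)
 [([317.5, 197.6], 57)]
[0.57073272 0.11135581 0.063     ]
```

```bash
cat >> h.py <<'E'
def marks2(d,box):
    x0,y0,x1,y1=box; g=cv2.cvtColor(d['frame'],cv2.COLOR_RGB2GRAY)[y0:y1,x0:x1]
    g=cv2.resize(g,None,fx=6,fy=6,interpolation=cv2.INTER_CUBIC)
    bh=cv2.morphologyEx(g,cv2.MORPH_BLACKHAT,cv2.getStructuringElement(2,(67,67)))
    m=((bh>45)&(g>60)).astype(np.uint8); m=cv2.morphologyEx(m,cv2.MORPH_OPEN,np.ones((9,9)))
    n,l,st,c=cv2.connectedComponentsWithStats(m)
    return [((c[j]+.5)/6-.5+[x0,y0],st[j,4]/36,st[j,2]/6,st[j,3]/6) for j in range(1,n)]
E
python3 - <<'E'
from rig import manip
from h import *
np.set_printoptions(precision=2,suppress=True)
T=manip.get_image('top');S=manip.get_image('side')
for d,b in((T,(198,212,262,276)),(S,(222,222,302,288))):
    print(*[(m[0],*np.round(m[1:],1)) for m in marks2(d,b)],sep='\n');print()
a=cv2.resize(T['frame'][205:280,190:270],None,fx=5,fy=5,interpolation=2)
b=cv2.resize(S['frame'][220:295,222:302],None,fx=5,fy=5,interpolation=2)
cv2.imwrite('pics/crop.png',np.hstack([a,b])[:,:,::-1])
E
```

```text
(array([244.91, 225.21]), np.float64(33.0), np.float64(6.3), np.float64(6.3))
(array([211.14, 226.49]), np.float64(32.8), np.float64(6.3), np.float64(6.3))
(array([245.68, 258.87]), np.float64(34.5), np.float64(6.5), np.float64(6.7))
(array([211.42, 260.37]), np.float64(34.7), np.float64(6.5), np.float64(6.5))

(array([255.78, 233.56]), np.float64(11.5), np.float64(4.2), np.float64(3.2))
(array([284.7 , 245.28]), np.float64(14.0), np.float64(4.7), np.float64(3.5))
(array([237.86, 255.12]), np.float64(16.0), np.float64(5.0), np.float64(3.8))
(array([267.62, 268.06]), np.float64(17.5), np.float64(5.2), np.float64(4.0))
```

View pics/crop.png

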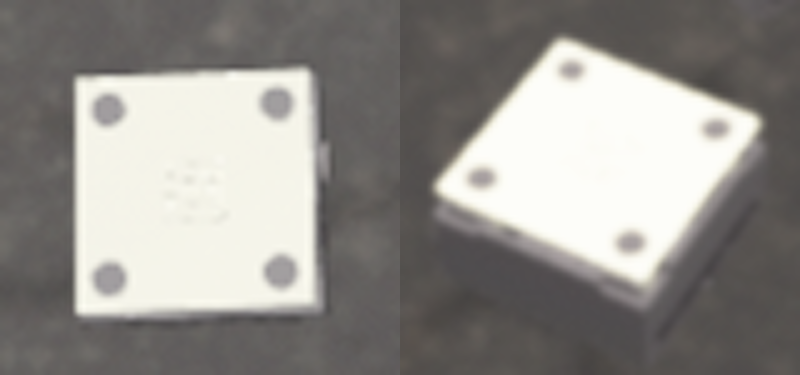

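Both crops show four grey marks on the white plate, and all of them were detected. Now I'll match them across the two views, triangulate, and work out the shift from the tool.

```bash
python3 - <<'E'
from rig import manip
from h import *
from itertools import permutations
np.set_printoptions(precision=4,suppress=True)
T=manip.get_image('top');S=manip.get_image('side')
a=[m[0] for m in marks2(T,(198,212,262,276))];b=[m[0] for m in marks2(S,(222,222,302,288))]
P=min(permutations(range(4)),key=lambda p:sum(tri(T,a[i],S,b[p[i]])[1] for i in range(4)))
M=[]
for i in range(4):
    x,e=tri(T,a[i],S,b[P[i]]);M.append(x);print(P[i],x,'res',e,onz(T,a[i],.063),onz(S,b[P[i]],.063))
M=np.array(M);print('centre',M.mean(0),'sides',[np.linalg.norm(M[i]-M[j]) for i,j in((0,1),(1,3),(3,2),(2,0))])
st=manip.get_state();r=rot(st['ee_rot']);print(st['position'],r.as_matrix())
for m in M: print('tool shift to mark, at z .09',r.inv().apply(np.r_[m[:2],.09]-st['position']))
E
```

```text
0 [0.6118 0.0787 0.0611] res 0.002262309038025651 [0.6104 0.078  0.063 ] [0.6119 0.0805 0.063 ]
2 [0.6101 0.1548 0.0614] res 0.0020856672270595316 [0.6089 0.1541 0.063 ] [0.6103 0.1562 0.063 ]
1 [0.5359 0.077  0.0612] res 0.0021262160345010355 [0.5348 0.0764 0.063 ] [0.5361 0.0787 0.063 ]
3 [0.534  0.153  0.0612] res 0.002191783050359861 [0.5328 0.1522 0.063 ] [0.5342 0.1546 0.063 ]
centre [0.5729 0.1159 0.0612] sides [np.float64(0.07616073989842115), np.float64(0.07613439573837748), np.float64(0.0760433753372917), np.float64(0.07590361100769091)]
[ 0.1488 -0.5554  0.2312] [[ 0.9659  0.2589 -0.    ]
 [ 0.2589 -0.9659  0.0002]
 [ 0.     -0.0002 -1.    ]]
tool shift to mark, at z .09 [ 0.6113 -0.4926  0.1413]
tool shift to mark, at z .09 [ 0.6294 -0.5665  0.1413]
tool shift to mark, at z .09 [ 0.5376 -0.5106  0.1413]
tool shift to mark, at z .09 [ 0.5554 -0.5845  0.1413]
```

Heights come out at about 61 mm against 63 mm expected, and the mark spacing is 76 mm, as it should be. Now I'll close the fingers and travel to above the near mark at (0.536, 0.077).

```bash
R='' ; python3 -m pendant '[{"dx":0.0269,"dy":-0.0255,"hand":0},{"dx":0.0269,"dy":-0.0255},{"dx":0.0269,"dy":-0.0255},{"dx":0.0269,"dy":-0.0255},{"dx":0.0269,"dy":-0.0255},{"dx":0.0269,"dy":-0.0255},{"dx":0.0269,"dy":-0.0255},{"dx":0.0269,"dy":-0.0255},{"dx":0.0269,"dy":-0.0255},{"dx":0.0269,"dy":-0.0255}]' 40
python3 -m pendant '[{"dx":0.0269,"dy":-0.0255},{"dx":0.0269,"dy":-0.0255},{"dx":0.0269,"dy":-0.0255},{"dx":0.0269,"dy":-0.0255},{"dx":0.0269,"dy":-0.0255},{"dx":0.0269,"dy":-0.0255},{"dx":0.0269,"dy":-0.0255},{"dx":0.0269,"dy":-0.0255},{"dx":0.0269,"dy":-0.0255},{"dx":0.0269,"dy":-0.0255},{},{}]'
```

```text
invalid input
invalid input
```

```bash
python3 -m pendant '[{"dx":0.0269,"dy":-0.0255,"dz":0,"rx":0,"ry":0,"rz":0,"hand":0}]' 40
```

```text
clock: 0.48
position: [0.166, -0.5291, 0.2309]
ee_rot: [0.003, 0.992, 0.129, -0.001]
contact_force: [0.9, -0.1, -0.0]
width: 0.0753
gripper_force: 0.0
```

All keys are required in every row.

```bash
python3 -m pendant '[{"dx":0.0269,"dy":-0.0255,"dz":0,"rx":0,"ry":0,"rz":0,"hand":0},{"dx":0.0269,"dy":-0.0255,"dz":0,"rx":0,"ry":0,"rz":0,"hand":0},{"dx":0.0269,"dy":-0.0255,"dz":0,"rx":0,"ry":0,"rz":0,"hand":0},{"dx":0.0269,"dy":-0.0255,"dz":0,"rx":0,"ry":0,"rz":0,"hand":0},{"dx":0.0269,"dy":-0.0255,"dz":0,"rx":0,"ry":0,"rz":0,"hand":0},{"dx":0.0269,"dy":-0.0255,"dz":0,"rx":0,"ry":0,"rz":0,"hand":0},{"dx":0.0269,"dy":-0.0255,"dz":0,"rx":0,"ry":0,"rz":0,"hand":0},{"dx":0.0269,"dy":-0.0255,"dz":0,"rx":0,"ry":0,"rz":0,"hand":0},{"dx":0.0269,"dy":-0.0255,"dz":0,"rx":0,"ry":0,"rz":0,"hand":0}]'
python3 -m pendant '[{"dx":0.0269,"dy":-0.0255,"dz":0,"rx":0,"ry":0,"rz":0,"hand":0},{"dx":0.0269,"dy":-0.0255,"dz":0,"rx":0,"ry":0,"rz":0,"hand":0},{"dx":0.0269,"dy":-0.0255,"dz":0,"rx":0,"ry":0,"rz":0,"hand":0},{"dx":0.0269,"dy":-0.0255,"dz":0,"rx":0,"ry":0,"rz":0,"hand":0},{"dx":0.0269,"dy":-0.0255,"dz":0.02,"rx":0,"ry":0,"rz":0,"hand":0},{"dx":0.0269,"dy":-0.0255,"dz":0.02,"rx":0,"ry":0,"rz":0,"hand":0},{"dx":0.0269,"dy":-0.0255,"dz":0.02,"rx":0,"ry":0,"rz":0,"hand":0},{"dx":0.0269,"dy":-0.0255,"dz":0.02,"rx":0,"ry":0,"rz":0,"hand":0},{"dx":0.0269,"dy":-0.0255,"dz":0,"rx":0,"ry":0,"rz":0,"hand":0},{"dx":0.0269,"dy":-0.0255,"dz":0,"rx":0,"ry":0,"rz":0,"hand":0},{"dx":0,"dy":0,"dz":0,"rx":0,"ry":0,"rz":0,"hand":0},{"dx":0,"dy":0,"dz":0,"rx":0,"ry":0,"rz":0,"hand":0}]'
cat > to.py <<'E'
import sys
from rig import manip
from h import *
np.set_printoptions(precision=4,suppress=True)
st=manip.get_state();r=rot(st['ee_rot'])
print(st['clock'],st['position'],r.as_matrix()[:,2],st['contact_force'],st['qpos'])
for m in([.6118,.0787],[.6101,.1548],[.5359,.0770],[.5340,.1530]): print(m,r.inv().apply(np.r_[m,.07]-st['position']))
E
python3 to.py
```

```text
clock: 1.23
position: [0.3432, -0.2379, 0.2316]
ee_rot: [0.0, 0.991, 0.13, 0.0]
contact_force: [0.7, 0.2, 0.8]
width: 0.0001
gripper_force: 0.0
clock: 2.23
position: [0.5363, 0.0766, 0.1518]
ee_rot: [0.0, 0.991, 0.132, -0.0]
contact_force: [-0.8, -0.0, -0.1]
width: 0.0002
gripper_force: 0.0
2.2333 [0.5363 0.0766 0.1518] [-0.0002 -0.0002 -1.    ] [-0.7629 -0.0319 -0.0859] [ 0.0136  0.2839  1.7018 -0.0003  1.1561  1.3192]
[0.6118, 0.0787] [0.0734 0.0178 0.0817]
[0.6101, 0.1548] [ 0.0917 -0.0561  0.0817]
[0.5359, 0.077] [-0.0003 -0.0005  0.0818]
[0.534, 0.153] [ 0.0178 -0.0743  0.0817]
```

```bash
python3 -m pendant '[{"dx":0,"dy":0,"dz":0.035,"rx":0,"ry":0,"rz":0,"hand":0},{"dx":0,"dy":0,"dz":0.035,"rx":0,"ry":0,"rz":0,"hand":0},{"dx":0,"dy":0,"dz":0.012,"rx":0,"ry":0,"rz":0,"hand":0},{"dx":0,"dy":0,"dz":0,"rx":0,"ry":0,"rz":0,"hand":0}]'
python3 -m pendant '[{"dx":0,"dy":0,"dz":0.002,"rx":0,"ry":0,"rz":0,"hand":0},{"dx":0,"dy":0,"dz":0.002,"rx":0,"ry":0,"rz":0,"hand":0},{"dx":0,"dy":0,"dz":0.002,"rx":0,"ry":0,"rz":0,"hand":0},{"dx":0,"dy":0,"dz":0.001,"rx":0,"ry":0,"rz":0,"hand":0},{"dx":0,"dy":0,"dz":0,"rx":0,"ry":0,"rz":0,"hand":0}]'
python3 -m pendant '[{"dx":0,"dy":0,"dz":0.002,"rx":0,"ry":0,"rz":0,"hand":0},{"dx":0,"dy":0,"dz":0.002,"rx":0,"ry":0,"rz":0,"hand":0},{"dx":0,"dy":0,"dz":0,"rx":0,"ry":0,"rz":0,"hand":0}]'
```

```text
clock: 2.57
position: [0.5319, 0.0737, 0.0671]
ee_rot: [-0.0, 0.992, 0.13, -0.004]
contact_force: [0.0, 0.3, -0.1]
width: 0.0002
gripper_force: 0.0
clock: 2.98
position: [0.5361, 0.0749, 0.0639]
ee_rot: [0.0, 0.991, 0.13, 0.001]
contact_force: [0.2, -0.3, -0.3]
width: -0.0
gripper_force: 0.0
clock: 3.23
position: [0.5361, 0.0748, 0.06]
ee_rot: [0.0, 0.991, 0.131, 0.001]
contact_force: [-0.5, -1.0, 4.7]
width: -0.0
gripper_force: 2.1
```

```bash
python3 -m pendant '[{"dx":0,"dy":0,"dz":0.002,"rx":0,"ry":0,"rz":0,"hand":0},{"dx":0,"dy":0,"dz":0.002,"rx":0,"ry":0,"rz":0,"hand":0},{"dx":0,"dy":0,"dz":0,"rx":0,"ry":0,"rz":0,"hand":0}]'
python3 -m pendant '[{"dx":0,"dy":0,"dz":0.002,"rx":0,"ry":0,"rz":0,"hand":0},{"dx":0,"dy":0,"dz":0.001,"rx":0,"ry":0,"rz":0,"hand":0},{"dx":0,"dy":0,"dz":0,"rx":0,"ry":0,"rz":0,"hand":0}]'
```

```text
clock: 3.48
position: [0.5355, 0.0751, 0.0551]
ee_rot: [0.0, 0.991, 0.131, 0.0]
contact_force: [0.1, 0.2, 0.0]
width: 0.0001
gripper_force: 0.1
clock: 3.73
position: [0.5358, 0.0752, 0.0541]
ee_rot: [0.0, 0.991, 0.131, 0.0]
contact_force: [-4.5, -1.0, 14.8]
width: 0.0003
gripper_force: 7.8
```

Corner 1 clicked (force dropped to 0), then reached 15 N on the rim. Lift and go to the (0.534, 0.153) mark.

```bash
python3 -m pendant '[{"dx":0,"dy":0,"dz":-0.015,"rx":0,"ry":0,"rz":0,"hand":0},{"dx":0,"dy":0,"dz":-0.015,"rx":0,"ry":0,"rz":0,"hand":0},{"dx":0.006,"dy":-0.0253,"dz":0,"rx":0,"ry":0,"rz":0,"hand":0},{"dx":0.006,"dy":-0.0253,"dz":0,"rx":0,"ry":0,"rz":0,"hand":0},{"dx":0.006,"dy":-0.0253,"dz":0,"rx":0,"ry":0,"rz":0,"hand":0},{"dx":0,"dy":0,"dz":0,"rx":0,"ry":0,"rz":0,"hand":0},{"dx":0,"dy":0,"dz":0,"rx":0,"ry":0,"rz":0,"hand":0}]'
python3 to.py
python3 - <<'E'
from rig import manip
from h import *
T=manip.get_image('top');print([m[0] for m in marks2(T,(198,212,262,276))])
w=manip.get_image('wrist');f=w['frame'];cv2.imwrite('pics/w1.png',np.hstack([f[:,::1][:, :400],cv2.resize(T['frame'][185:300,170:280],(400,420))])[:,:,::-1])
E
```

```text
clock: 4.32
position: [0.5333, 0.1541, 0.0819]
ee_rot: [0.0, 0.991, 0.132, 0.0]
contact_force: [-0.0, -0.2, -0.2]
width: 0.0001
gripper_force: 0.0
4.3167 [0.5333 0.1541 0.0819] [ 0.0001 -0.0002 -1.    ] [-0.0164 -0.2226 -0.1865] [ 0.1561  0.3707  1.7676 -0.0002  1.0032  1.4626]
[0.6118, 0.0787] [0.0561 0.0933 0.0119]
[0.6101, 0.1548] [0.0743 0.0194 0.0119]
[0.5359, 0.077] [-0.0176  0.0751  0.0119]
[0.534, 0.153] [0.0004 0.0013 0.0119]
[array([245.6266326 , 225.94662124]), array([227.78188406, 242.98391304]), array([230.20384139, 252.36431227]), array([198.  , 254.75]), array([246.27918782, 259.91525663]), array([206.62987421, 264.5163522 ])]
```

View pics/w1.png

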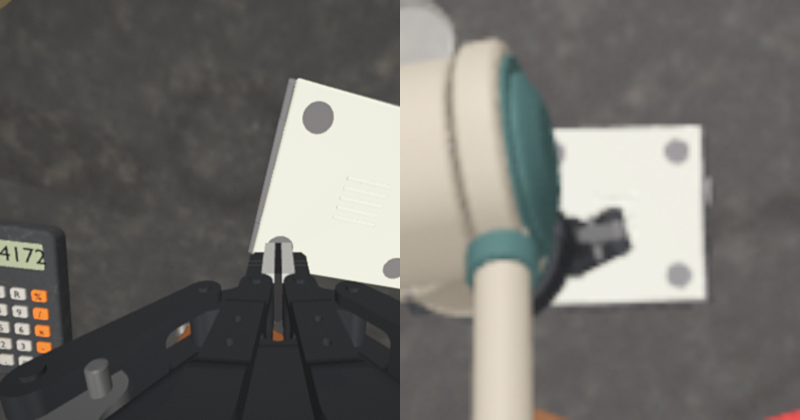

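The wrist view shows the fingertip at (280,250) on the near-left mark (~(280,242)). The plate is still seated squarely. Press corner 2.

```bash
python3 -m pendant '[{"dx":0,"dy":0,"dz":0.009,"rx":0,"ry":0,"rz":0,"hand":0},{"dx":0,"dy":0,"dz":0.006,"rx":0,"ry":0,"rz":0,"hand":0},{"dx":0,"dy":0,"dz":0.003,"rx":0,"ry":0,"rz":0,"hand":0},{"dx":0,"dy":0,"dz":0.002,"rx":0,"ry":0,"rz":0,"hand":0},{"dx":0,"dy":0,"dz":0.002,"rx":0,"ry":0,"rz":0,"hand":0},{"dx":0,"dy":0,"dz":0,"rx":0,"ry":0,"rz":0,"hand":0}]'
python3 -m pendant '[{"dx":0,"dy":0,"dz":0.002,"rx":0,"ry":0,"rz":0,"hand":0},{"dx":0,"dy":0,"dz":0.002,"rx":0,"ry":0,"rz":0,"hand":0},{"dx":0,"dy":0,"dz":0,"rx":0,"ry":0,"rz":0,"hand":0}]'
python3 -m pendant '[{"dx":0,"dy":0,"dz":0.002,"rx":0,"ry":0,"rz":0,"hand":0},{"dx":0,"dy":0,"dz":0,"rx":0,"ry":0,"rz":0,"hand":0}]'
```

```text
clock: 4.92
position: [0.5331, 0.1528, 0.0599]
ee_rot: [-0.0, 0.991, 0.13, -0.0]
contact_force: [-0.8, 1.1, 1.1]
width: -0.0001
gripper_force: 0.5
clock: 5.17
position: [0.5333, 0.153, 0.0557]
ee_rot: [0.0, 0.991, 0.131, -0.0]
contact_force: [-0.6, -0.6, 1.6]
width: 0.0001
gripper_force: 0.3
clock: 5.33
position: [0.5334, 0.153, 0.0549]
ee_rot: [0.0, 0.991, 0.131, 0.0]
contact_force: [-2.5, -0.2, 7.9]
width: -0.0004
gripper_force: 3.9
```

```bash
python3 -m pendant '[{"dx":0,"dy":0,"dz":0.0015,"rx":0,"ry":0,"rz":0,"hand":0},{"dx":0,"dy":0,"dz":0,"rx":0,"ry":0,"rz":0,"hand":0},{"dx":0,"dy":0,"dz":0,"rx":0,"ry":0,"rz":0,"hand":0}]'
python3 -m pendant '[{"dx":0,"dy":0,"dz":-0.015,"rx":0,"ry":0,"rz":0,"hand":0},{"dx":0,"dy":0,"dz":-0.015,"rx":0,"ry":0,"rz":0,"hand":0},{"dx":0.0245,"dy":0.0065,"dz":0,"rx":0,"ry":0,"rz":0,"hand":0},{"dx":0.0245,"dy":0.0065,"dz":0,"rx":0,"ry":0,"rz":0,"hand":0},{"dx":0.0245,"dy":0.0065,"dz":0,"rx":0,"ry":0,"rz":0,"hand":0},{"dx":0,"dy":0,"dz":0,"rx":0,"ry":0,"rz":0,"hand":0},{"dx":0,"dy":0,"dz":0,"rx":0,"ry":0,"rz":0,"hand":0}]'
python3 to.py
```

```text
clock: 5.58
position: [0.5335, 0.153, 0.0546]
ee_rot: [0.0, 0.991, 0.131, 0.001]
contact_force: [-4.3, -1.3, 14.8]
width: 0.0002
gripper_force: 7.9
clock: 6.17
position: [0.6105, 0.1529, 0.0819]
ee_rot: [0.0, 0.991, 0.13, -0.0]
contact_force: [-0.7, 0.2, 0.6]
width: -0.0001
gripper_force: 0.0
6.1667 [0.6105 0.1529 0.0819] [ 0.     -0.0005 -1.    ] [-0.7426  0.2283  0.6451] [ 0.1352  0.4668  1.5978 -0.0005  1.0771  1.4448]
[0.6118, 0.0787] [-0.0179  0.072   0.0119]
[0.6101, 0.1548] [ 0.0001 -0.002   0.0119]
[0.5359, 0.077] [-0.0917  0.054   0.0119]
[0.534, 0.153] [-0.0739 -0.0199  0.0119]
```

Over mark 3; press.

```bash
python3 -m pendant '[{"dx":0,"dy":-0.001,"dz":0.009,"rx":0,"ry":0,"rz":0,"hand":0},{"dx":0,"dy":0,"dz":0.006,"rx":0,"ry":0,"rz":0,"hand":0},{"dx":0,"dy":0,"dz":0.003,"rx":0,"ry":0,"rz":0,"hand":0},{"dx":0,"dy":0,"dz":0.002,"rx":0,"ry":0,"rz":0,"hand":0},{"dx":0,"dy":0,"dz":0.002,"rx":0,"ry":0,"rz":0,"hand":0},{"dx":0,"dy":0,"dz":0,"rx":0,"ry":0,"rz":0,"hand":0}]'
python3 -m pendant '[{"dx":0,"dy":0,"dz":0.002,"rx":0,"ry":0,"rz":0,"hand":0},{"dx":0,"dy":0,"dz":0.002,"rx":0,"ry":0,"rz":0,"hand":0},{"dx":0,"dy":0,"dz":0,"rx":0,"ry":0,"rz":0,"hand":0}]'
python3 -m pendant '[{"dx":0,"dy":0,"dz":0.002,"rx":0,"ry":0,"rz":0,"hand":0},{"dx":0,"dy":0,"dz":0,"rx":0,"ry":0,"rz":0,"hand":0}]'
```

```text
clock: 6.67
position: [0.6076, 0.1541, 0.0612]
ee_rot: [0.0, 0.991, 0.131, -0.001]
contact_force: [-2.9, -0.6, 4.4]
width: 0.0001
gripper_force: 2.6
clock: 6.92
position: [0.6081, 0.1544, 0.0577]
ee_rot: [-0.0, 0.991, 0.131, -0.0]
contact_force: [-2.9, 0.4, 6.8]
width: -0.0004
gripper_force: 3.5
clock: 7.08
position: [0.6084, 0.1546, 0.0556]
ee_rot: [-0.0, 0.991, 0.131, -0.0]
contact_force: [-1.1, 1.0, 4.6]
width: -0.0003
gripper_force: 2.9
```

```bash
python3 -m pendant '[{"dx":0,"dy":0,"dz":0.002,"rx":0,"ry":0,"rz":0,"hand":0},{"dx":0,"dy":0,"dz":0,"rx":0,"ry":0,"rz":0,"hand":0},{"dx":0,"dy":0,"dz":0,"rx":0,"ry":0,"rz":0,"hand":0}]'
python3 -m pendant '[{"dx":0,"dy":0,"dz":0.001,"rx":0,"ry":0,"rz":0,"hand":0},{"dx":0,"dy":0,"dz":0,"rx":0,"ry":0,"rz":0,"hand":0},{"dx":0,"dy":0,"dz":0,"rx":0,"ry":0,"rz":0,"hand":0}]'
```

```text
clock: 7.33
position: [0.6086, 0.1547, 0.0544]
ee_rot: [-0.0, 0.991, 0.131, 0.0]
contact_force: [-2.5, 0.6, 9.3]
width: -0.0002
gripper_force: 4.8
clock: 7.58
position: [0.6086, 0.1547, 0.0543]
ee_rot: [-0.0, 0.991, 0.131, 0.0]
contact_force: [-3.4, 0.2, 14.8]
width: -0.0003
gripper_force: 7.0
```

Corner 3 is on its stop. On to mark 4 (0.612, 0.079).

```bash
python3 -m pendant '[{"dx":0,"dy":0,"dz":-0.015,"rx":0,"ry":0,"rz":0,"hand":0},{"dx":0,"dy":0,"dz":-0.015,"rx":0,"ry":0,"rz":0,"hand":0},{"dx":-0.006,"dy":0.0247,"dz":0,"rx":0,"ry":0,"rz":0,"hand":0},{"dx":-0.006,"dy":0.0247,"dz":0,"rx":0,"ry":0,"rz":0,"hand":0},{"dx":-0.006,"dy":0.0247,"dz":0,"rx":0,"ry":0,"rz":0,"hand":0},{"dx":0,"dy":0,"dz":0,"rx":0,"ry":0,"rz":0,"hand":0},{"dx":0,"dy":0,"dz":0,"rx":0,"ry":0,"rz":0,"hand":0}]'
python3 to.py
```

```text
clock: 8.17
position: [0.6106, 0.077, 0.0816]
ee_rot: [-0.0, 0.992, 0.129, -0.0]
contact_force: [-1.0, -0.3, 0.6]
width: -0.0002
gripper_force: 0.0
8.1667 [0.6106 0.077  0.0816] [-0.0003  0.0001 -1.    ] [-0.9671 -0.3377  0.6465] [0.0124 0.449  1.6309 0.0001 1.0619 1.3235]
[0.6118, 0.0787] [ 0.0016 -0.0013  0.0116]
[0.6101, 0.1548] [ 0.0195 -0.0753  0.0116]
[0.5359, 0.077] [-0.0722 -0.0192  0.0116]
[0.534, 0.153] [-0.0545 -0.0931  0.0116]
```

```bash
python3 -m pendant '[{"dx":0.002,"dy":-0.001,"dz":0.009,"rx":0,"ry":0,"rz":0,"hand":0},{"dx":0,"dy":0,"dz":0.006,"rx":0,"ry":0,"rz":0,"hand":0},{"dx":0,"dy":0,"dz":0.003,"rx":0,"ry":0,"rz":0,"hand":0},{"dx":0,"dy":0,"dz":0.002,"rx":0,"ry":0,"rz":0,"hand":0},{"dx":0,"dy":0,"dz":0.002,"rx":0,"ry":0,"rz":0,"hand":0},{"dx":0,"dy":0,"dz":0,"rx":0,"ry":0,"rz":0,"hand":0}]'
python3 -m pendant '[{"dx":0,"dy":0,"dz":0.002,"rx":0,"ry":0,"rz":0,"hand":0},{"dx":0,"dy":0,"dz":0.002,"rx":0,"ry":0,"rz":0,"hand":0},{"dx":0,"dy":0,"dz":0,"rx":0,"ry":0,"rz":0,"hand":0}]'
python3 -m pendant '[{"dx":0,"dy":0,"dz":0.002,"rx":0,"ry":0,"rz":0,"hand":0},{"dx":0,"dy":0,"dz":0,"rx":0,"ry":0,"rz":0,"hand":0},{"dx":0,"dy":0,"dz":0,"rx":0,"ry":0,"rz":0,"hand":0}]'
```

```text
clock: 8.67
position: [0.6122, 0.0804, 0.0599]
ee_rot: [-0.0, 0.991, 0.131, -0.0]
contact_force: [-1.9, 0.8, 3.4]
width: 0.0003
gripper_force: 1.7
clock: 8.92
position: [0.6125, 0.08, 0.056]
ee_rot: [0.0, 0.991, 0.131, -0.0]
contact_force: [-1.3, 0.4, 4.1]
width: 0.0001
gripper_force: 1.8
clock: 9.17
position: [0.6126, 0.0797, 0.0531]
ee_rot: [-0.0, 0.991, 0.131, -0.0]
contact_force: [0.3, -0.5, 0.7]
width: 0.0002
gripper_force: 0.0
```

```bash
python3 -m pendant '[{"dx":0,"dy":0,"dz":0.002,"rx":0,"ry":0,"rz":0,"hand":0},{"dx":0,"dy":0,"dz":0,"rx":0,"ry":0,"rz":0,"hand":0},{"dx":0,"dy":0,"dz":0,"rx":0,"ry":0,"rz":0,"hand":0}]'
python3 -m pendant '[{"dx":0,"dy":0,"dz":0.0015,"rx":0,"ry":0,"rz":0,"hand":0},{"dx":0,"dy":0,"dz":0,"rx":0,"ry":0,"rz":0,"hand":0},{"dx":0,"dy":0,"dz":0,"rx":0,"ry":0,"rz":0,"hand":0}]'
```

```text
clock: 9.42
position: [0.6127, 0.0796, 0.053]
ee_rot: [-0.0, 0.991, 0.131, 0.0]
contact_force: [-2.7, 0.5, 9.7]
width: -0.0002
gripper_force: 4.9
clock: 9.67
position: [0.6127, 0.0796, 0.053]
ee_rot: [0.0, 0.991, 0.131, 0.001]
contact_force: [-6.0, 0.0, 17.6]
width: -0.0002
gripper_force: 8.7
```

Corner 4 is home at 0.053. The others read 0.054–0.0546 while the plate was tilted, so I'll re-press each as a check: 3 first.

```bash
python3 -m pendant '[{"dx":0,"dy":0,"dz":-0.015,"rx":0,"ry":0,"rz":0,"hand":0},{"dx":0,"dy":0,"dz":-0.01,"rx":0,"ry":0,"rz":0,"hand":0},{"dx":0.006,"dy":-0.0247,"dz":0,"rx":0,"ry":0,"rz":0,"hand":0},{"dx":0.006,"dy":-0.0247,"dz":0,"rx":0,"ry":0,"rz":0,"hand":0},{"dx":0.006,"dy":-0.0247,"dz":0,"rx":0,"ry":0,"rz":0,"hand":0},{"dx":0,"dy":0,"dz":0,"rx":0,"ry":0,"rz":0,"hand":0},{"dx":0,"dy":0,"dz":0.01,"rx":0,"ry":0,"rz":0,"hand":0},{"dx":0,"dy":0,"dz":0.006,"rx":0,"ry":0,"rz":0,"hand":0},{"dx":0,"dy":0,"dz":0.003,"rx":0,"ry":0,"rz":0,"hand":0},{"dx":0,"dy":0,"dz":0.002,"rx":0,"ry":0,"rz":0,"hand":0},{"dx":0,"dy":0,"dz":0.001,"rx":0,"ry":0,"rz":0,"hand":0},{"dx":0,"dy":0,"dz":0,"rx":0,"ry":0,"rz":0,"hand":0}]'
python3 -m pendant '[{"dx":0,"dy":0,"dz":0.002,"rx":0,"ry":0,"rz":0,"hand":0},{"dx":0,"dy":0,"dz":0,"rx":0,"ry":0,"rz":0,"hand":0},{"dx":0,"dy":0,"dz":0,"rx":0,"ry":0,"rz":0,"hand":0}]'
```

```text
clock: 10.67
position: [0.6105, 0.1545, 0.0531]
ee_rot: [0.0, 0.992, 0.13, -0.001]
contact_force: [-0.8, 0.1, 1.6]
width: 0.0001
gripper_force: 0.8
clock: 10.92
position: [0.6106, 0.1546, 0.053]
ee_rot: [0.0, 0.991, 0.13, -0.0]
contact_force: [-4.3, -0.6, 11.0]
width: 0.0004
gripper_force: 6.0
```

Corner 3 is at 0.053. Now 2, then 1.

```bash
python3 -m pendant '[{"dx":0,"dy":0,"dz":-0.015,"rx":0,"ry":0,"rz":0,"hand":0},{"dx":0,"dy":0,"dz":-0.01,"rx":0,"ry":0,"rz":0,"hand":0},{"dx":-0.0247,"dy":-0.006,"dz":0,"rx":0,"ry":0,"rz":0,"hand":0},{"dx":-0.0247,"dy":-0.006,"dz":0,"rx":0,"ry":0,"rz":0,"hand":0},{"dx":-0.0247,"dy":-0.006,"dz":0,"rx":0,"ry":0,"rz":0,"hand":0},{"dx":0,"dy":0,"dz":0,"rx":0,"ry":0,"rz":0,"hand":0},{"dx":0,"dy":0,"dz":0.01,"rx":0,"ry":0,"rz":0,"hand":0},{"dx":0,"dy":0,"dz":0.006,"rx":0,"ry":0,"rz":0,"hand":0},{"dx":0,"dy":0,"dz":0.004,"rx":0,"ry":0,"rz":0,"hand":0},{"dx":0,"dy":0,"dz":0.003,"rx":0,"ry":0,"rz":0,"hand":0},{"dx":0,"dy":0,"dz":0.002,"rx":0,"ry":0,"rz":0,"hand":0},{"dx":0,"dy":0,"dz":0,"rx":0,"ry":0,"rz":0,"hand":0}]'
python3 -m pendant '[{"dx":0,"dy":0,"dz":-0.015,"rx":0,"ry":0,"rz":0,"hand":0},{"dx":0,"dy":0,"dz":-0.01,"rx":0,"ry":0,"rz":0,"hand":0},{"dx":-0.006,"dy":0.0247,"dz":0,"rx":0,"ry":0,"rz":0,"hand":0},{"dx":-0.006,"dy":0.0247,"dz":0,"rx":0,"ry":0,"rz":0,"hand":0},{"dx":-0.006,"dy":0.0247,"dz":0,"rx":0,"ry":0,"rz":0,"hand":0},{"dx":0,"dy":0,"dz":0,"rx":0,"ry":0,"rz":0,"hand":0},{"dx":0,"dy":0,"dz":0.01,"rx":0,"ry":0,"rz":0,"hand":0},{"dx":0,"dy":0,"dz":0.006,"rx":0,"ry":0,"rz":0,"hand":0},{"dx":0,"dy":0,"dz":0.004,"rx":0,"ry":0,"rz":0,"hand":0},{"dx":0,"dy":0,"dz":0.003,"rx":0,"ry":0,"rz":0,"hand":0},{"dx":0,"dy":0,"dz":0.002,"rx":0,"ry":0,"rz":0,"hand":0},{"dx":0,"dy":0,"dz":0,"rx":0,"ry":0,"rz":0,"hand":0}]'
```

```text
clock: 11.92
position: [0.5355, 0.1537, 0.053]
ee_rot: [0.0, 0.991, 0.131, 0.0]
contact_force: [-5.7, -0.5, 17.3]
width: 0.0002
gripper_force: 8.3
clock: 12.92
position: [0.5357, 0.0785, 0.0529]
ee_rot: [0.0, 0.991, 0.131, -0.001]
contact_force: [-5.6, -0.6, 17.9]
width: 0.0
gripper_force: 8.7
```

All four corners read 0.053. Lift, retreat along the bench's free side, and look.

```bash
python3 -m pendant '[{"dx":0,"dy":0,"dz":-0.03,"rx":0,"ry":0,"rz":0,"hand":0},{"dx":0,"dy":0,"dz":-0.04,"rx":0,"ry":0,"rz":0,"hand":0},{"dx":0,"dy":0,"dz":-0.04,"rx":0,"ry":0,"rz":0,"hand":0},{"dx":-0.025,"dy":0.025,"dz":0,"rx":0,"ry":0,"rz":0,"hand":0},{"dx":-0.025,"dy":0.025,"dz":0,"rx":0,"ry":0,"rz":0,"hand":0},{"dx":-0.025,"dy":0.025,"dz":0,"rx":0,"ry":0,"rz":0,"hand":0},{"dx":-0.025,"dy":0.025,"dz":0,"rx":0,"ry":0,"rz":0,"hand":0},{"dx":-0.025,"dy":0.025,"dz":0,"rx":0,"ry":0,"rz":0,"hand":0},{"dx":-0.025,"dy":0.025,"dz":0,"rx":0,"ry":0,"rz":0,"hand":0},{"dx":-0.025,"dy":0.025,"dz":0,"rx":0,"ry":0,"rz":0,"hand":0},{"dx":0,"dy":0,"dz":0,"rx":0,"ry":0,"rz":0,"hand":0},{"dx":0,"dy":0,"dz":0,"rx":0,"ry":0,"rz":0,"hand":0}]'
python3 - <<'E'
from rig import manip
from h import *
from itertools import permutations
np.set_printoptions(precision=4,suppress=True)
T=manip.get_image('top');S=manip.get_image('side')
a=[m[0] for m in marks2(T,(198,212,262,276))];b=[m[0] for m in marks2(S,(222,222,302,288))]
print(len(a),len(b))
if len(a)==4==len(b):
    P=min(permutations(range(4)),key=lambda p:sum(tri(T,a[i],S,b[p[i]])[1] for i in range(4)))
    for i in range(4): print(*tri(T,a[i],S,b[P[i]]))
x=cv2.resize(T['frame'][190:290,180:390],(800,380),interpolation=2)
y=cv2.resize(S['frame'][160:300,210:360],(240,224),interpolation=2);c=np.zeros((224,800,3),np.uint8);c[:]=cv2.resize(S['frame'][165:289,165:385],(800,224)) if 0 else 0
z=cv2.resize(S['frame'][165:295,215:375],(276,220),interpolation=2);c=c[:220];c[:,:276]=z
cv2.imwrite('pics/end.png',np.vstack([x,c])[:,:,::-1])
E
```

```text
clock: 13.92
position: [0.4123, -0.1373, 0.1609]
ee_rot: [-0.0, 0.992, 0.129, 0.0]
contact_force: [0.2, -0.2, -0.1]
width: 0.0001
gripper_force: 0.0
4 4
[0.612  0.0787 0.0516] 0.0021289331897562983
[0.6101 0.1548 0.0514] 0.0020599568304389337
[0.536  0.0769 0.0514] 0.002266817046282452
[0.5341 0.1529 0.0512] 0.0021118803552020236
```

View pics/end.png

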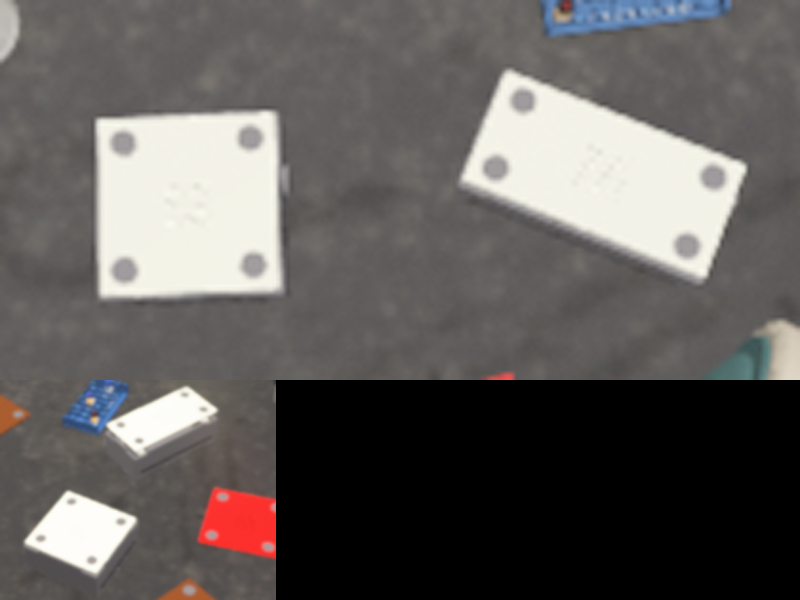

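The square cover (crop around (190,205)) sits flush. All four marks dropped 9.7–10 mm and are level. The oblong cover (600,175) is untouched and still raised.

```bash
python3 -c "
from rig import manip
print(manip.sign_off())"
```

```text
the job is handed in; nothing more can be done
None
```

The square logger's cover is pressed home at all four corners and sits level on the rim; the long narrow logger's cover was left loose, and the job was handed in at about 14 s with no verdict shown.

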